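# Free the seized length stop of a stick cutter and set it to the sample

### The job

The clamp knob of the stick cutter's length stop is seized with dried paste: grip it firmly, break it loose anticlockwise and back it off a good sixth of a turn. Slide the stop along its rail until you feel it press the sample stick home on the lowered knife, lightly because the stick is brittle, and hold that while you tighten the knob clockwise to about where it was, so that the stop stays clamped with no play between stick, stop and knife. Leave the stick lying in its trough and the other things on the bench where they are.

Things in the scene. Friction and masses are not known exactly. Their poses are not given: they have to be found in the camera images.
- cutter: Fixed stick cutter. Plywood base 112 (x) x 250 (y) x 18 mm; origin under its centre; y runs along trough and rail from stop to knife. Trough for sticks at x = +18 mm: 12 mm wide inside, floor z = 22, walls to z = 30 mm. Rail channel at x = -22 mm, 48 mm wide, top z = 30 mm. At y = +36 to +78 mm the knife frame, x = -10 to +48 mm, tie bar top z = 91, black grip to z = 114 mm; the knife is down.
- knife: The lowered steel knife, 34 mm wide, 3 mm thick, edge on the trough floor; origin on the trough floor, in the middle of the knife's face that looks at the stop (cutter frame 18, 55, 22 mm). Axes as the cutter's. The stick's end is to rest on this face, at y = 0 of this frame.
- stop (a joint): Length stop: grey saddle 54 x 42 mm on the rail channel, top z = 44 mm, with an arm to a 10 mm wide steel tongue that hangs in the trough. Value in m along the cutter's +y (to the knife), 0 to 0.09. With the knob tight it is held by about 30 N; with the knob free it slides with about 3 N, a little more when moved fast, and is easily pushed by the knob held in the fingers.
- stop_face (a point): Middle of the tongue's end face, the face that touches the stick, 4.5 mm above the trough floor. It lies 40 mm in x and 21 mm in y from the knob's axis. Axes as the cutter's.
- knob (a joint): Clamp knob of the stop, rad: 0 as found (seized), growing anticlockwise seen from above, stop at 2.2. Its stud ends in an oval cam that spreads two clamp strips in the channel. Breaking it loose takes about 0.35 N m; the drag fades to almost nothing at 0.9, where the stop comes free. Turned back, it bites from 0.9 on and grips harder and harder; below 0.4 the stop is firmly held (0.3 will do).
- knob_center (a point): Centre of the knob, halfway up its grip: black fluted round knob, 42 mm diameter, grip 19 mm high (9.5 mm below to 9.5 mm above this point), axis vertical; the saddle's top lies 24 mm below this point. It travels with the stop; its axes turn with the knob. Gripped with 30 N or more across a diameter it does not slip; with under 20 N the fingers slip round it.
- sample_stick: The sample: dry pastel stick, 9 x 9 mm, cut by hand to 60 to 75 mm (its length is what the stop is to copy), loose in the trough between stop and knife, along the cutter's y axis, up to 12 mm short of the knife; origin under its centre. It slides in the trough with under 0.3 N and is brittle: a push of 3 to 8 N seats it well, it breaks if pressed endwise with over 15 N.
- spanner: Open-ended spanner 40 x 225 x 8 mm lying on the bench towards the robot, a bystander; origin under its centre.
- marker: Marker pen 17 x 135 x 16 mm lying beyond the cutter, a bystander; origin under its centre.
- hex_key: Bent hexagon key 39 x 94 x 7 mm lying beyond the cutter, a bystander; origin under its centre.
- die: Bronze extrusion die, a stepped round piece 30 mm in diameter, 21 mm high, standing to the left, a bystander; origin under its centre.
Things that resemble listed ones, but are neither listed nor needed, are in the scene too. Of the things that look like the sample_stick, the smaller one is meant.

How it is judged:
On the way, in this order (a step that is already met when the one before it is completed fails the run):
1. the knob is broken loose and backed off more than 1 rad, well past the point where the stop comes free (value of joint knob above 1 rad), for 0.1 s.
2. the stop presses the stick home on the knife with more than 2 N (y of stop_face in the frame of knife above -0.072 m and y of sample_stick in the frame of knife above -0.03685 m and x of sample_stick in the frame of knife between -0.003 and 0.003 m and z of sample_stick in the frame of knife below 0.0025 m and contact force between sample_stick and knife above 2 N), for 0.3 s.
At the end, for the whole second after the job is handed in: The knob is tightened to less than 0.4 rad, so the stop is clamped; the stick lies flat in the trough, home on the knife, with at most 1.5 mm of play in all between knife and stop; all is at rest and released (y of stop_face in the frame of knife above -0.072 m and y of sample_stick in the frame of knife above -0.03685 m and x of sample_stick in the frame of knife between -0.003 and 0.003 m and z of sample_stick in the frame of knife below 0.0025 m and value of joint knob below 0.4 rad and linear speed of sample_stick below 0.01 m/s); the robot touches nothing.
It fails at once if the stick is pressed on the knife with more than 15 N (contact force between sample_stick and knife above 15 N).
It fails at once if the stick is lifted or tipped (z of sample_stick in the frame of knife above 0.0085 m).
It fails at once if a bystander is moved by more than 15 mm (distance of any of spanner, marker, hex_key, die from where it was at the start of the episode above 0.015 m).
It also fails if it takes over 59 s, if anything falls off the work surface, if the arm or the gripper's body presses on something with over 40 N, if the wrist force passes 120 N, or if a joint passes its speed limit or range.

### The arm

A 6-joint arm with a two-finger parallel gripper is mounted at the origin on a cart in front of the work surface, level with it; the furniture and walls round the work are solid. World frame = base frame: x ahead of the robot, y to its left, z up, the work surface at z = 0. Lengths are in m, angles in rad, forces in N, time in s.
With the tool pointing down it reaches from about 0.25 to 0.725 m from the base axis. Payload 4 kg.
Tool frame: the origin (TCP) lies midway between the tips of the shut fingers; the grasp point (between the pads) lies 19 mm behind it; z points along the fingers, y is the line along which they close (so a half turn about z gives the same grasp; the last joint's range is limited). The gripper opens to 85 mm and grips with 20 to 120 N. Pads are 22 mm wide; open, the fingers measure 114 mm over their backs; the gripper's body (76 mm by 85 mm) begins 54 mm behind the grasp point. The pads swing forward as they close: fully open they stand 13 mm farther back than shut.
Start: joints at [-1.209, 0.241, 0.005, 1.335, 0, 1.571], TCP at [0.177, -0.468, 0.231] pointing down, gripper open.
Joint ranges: [-2.72, 2.72], [-1.05, 1.87], [-1.09, 1.28], [-1.99, 2.15], [-1.42, 1.44], [-3.14, 3.14]. Speed limits (rad/s): [2.79, 2.79, 3.14, 3.14, 3.14, 3.14].

### API

Orientations are given as a unit quaternion [x, y, z, w].
In Python, from workcell import get_obs, camera, job_done, silhouettes gives the robot as it stands. The module is installed in compiled form; this text tells all that it offers.
- The arm moves only by the tool drive_tool, never from a script. Its argument "increments" is a list of rows, each a list of 3 entries, a list of its own where there are three numbers: the shift along the world's x, y, z in mm, then the turn, a rotation vector about the world's x, y, z in degrees, then the opening, from 0 (shut) to 1 (fully open). A call has 1 to 8 rows; each row shifts and turns the commanded pose from where the row before left it; what a row does not reach is not made up. A row lasts 1/12 s, in which the tool goes at most 41.7 mm and 7.16 degrees, less where a joint would pass 70% of its speed; a pose out of reach is approached as far as the arm can. A call is refused whole if a number of a shift passes 41.7 or a number of a turn 7.16, either way. A call with a gripper value outside its range is refused whole. The fingers move at their own pace and stop on an object; the grip force is fixed at half the most. Time passes only in rows, so rows that do not move let the fingers close. It gives the time, the measured TCP pose, the force, the opening and the grip force at its end, in the units of the state.
- get_obs(): the state, without advancing time (a new reading comes with each control period).
- camera(name): name is "side" or "top"; returns a dict with "image" (384x512x3 uint8, red, green, blue), "K" (3x3 intrinsics, pixels), "view" (4x4, takes a point from world to camera coordinates). Camera axes: x right, y down, z forward; pixel columns grow to the right and rows downward; lengths in m; the calibration is good to about 2 mm. A picture is of the moment at which its call begins. There is no depth.
- job_done(): hands the job in; it is judged then, once.
Trained networks look in a picture, given as the dict that the camera call returned (one of the last four; its "shot" number tells which), for a name from the list of things; names that differ only in an ending like _2 or _b are one class to them, and where a whole thing is asked for, a point or a joint stands for the part that bears it (a point fixed in the world has none). Each returns a list of dicts, best first, with "conf" (0 to 1); they miss things now and then, are a little off and sometimes report something else, mostly with a low value. They report only what shows in the picture. A call takes as long as a camera call. They do not tell look-alikes from the thing itself.
- silhouettes(query, picture): "region" (384x512 bool, what is visible of it) and "bbox" ([left, top, right, bottom] in pixels, round what is visible of it).
The state is a dict: "clock": time; "joint_pos": joint angles; "joint_vel": joint speeds; "tau": joint torques, N m; "eef_pos": TCP position; "tool_rot": TCP orientation; "ft_force": force on the tool from outside, world axes, zero at the start; "ft_torque": the same for the moment, N m; "grip_width": finger opening in m; "grasp_force": force on a finger pad.
Only numpy, scipy, OpenCV 4.12 (cv2) and the standard library are available. Lean on these libraries where they do the work, as an engineer would, in place of code of your own. Each camera call takes 0.05 s, during which the arm holds its last target. There are 200 camera calls.

## Working session

There is one attempt and no reset: what is moved stays moved. The work goes in short steps, Python scripts to look and compute and a tool call to move; the robot and the scene stay as the last step left them, time stands still between calls to the robot, and variables do not carry over. Pictures are saved under pics/ and viewed, at most 10 in all, crops included, and the job is handed in when it is done.

Besides the shell and the picture viewer there is one more tool, called after "Call:" in YAML: its name, and indented under it one key for each argument. drive_tool: Moves the arm, as the interface text tells. Its arguments: {"type":"object","properties":{"increments":{"type":"array"}},"required":["increments"]}

```bash
mkdir -p pics; cat > h.py <<'E'
import numpy as np, cv2
from workcell import *
def shot(n):
    p=camera(n); return p
def ray(p,u,v):
    K=p["K"];V=p["view"];R=V[:3,:3];t=V[:3,3]
    d=R.T@np.linalg.inv(K)@np.array([u,v,1.]);c=-R.T@t
    return c,d
def atz(p,u,v,z):
    c,d=ray(p,u,v);return c+d*(z-c[2])/d[2]
def proj(p,X):
    q=p["K"]@(p["view"][:3,:3]@np.asarray(X,float)+p["view"][:3,3]);return q[:2]/q[2]
E
python3 - <<'E'
from h import *
np.set_printoptions(precision=4,suppress=True)
for n in("top","side"):
    p=camera(n);cv2.imwrite(f"pics/{n}0.png",p["image"][:,:,::-1])
    c,d=ray(p,256,192);print(n,c,d,p["K"][0,0])
    for q in("cutter","knife","stop","knob","sample_stick","spanner","marker","hex_key","die"):
        for s in silhouettes(q,p)[:4]:
            m=s["region"];v,u=np.nonzero(m);print(q,round(s["conf"],2),np.round(s["bbox"]),m.sum(),u.mean().round(1),v.mean().round(1))
o=get_obs();print(o["clock"],o["eef_pos"],o["tool_rot"],o["ft_force"],o["grip_width"])
E
```

```text
top [0.3744 0.1771 0.9593] [ 0.2006 -0.0316 -0.9793] 435.28582549632205
cutter 0.59 [213. 160. 330. 217.] 5265 269.0 189.5
knife 0.64 [236. 166. 249. 176.] 94 242.5 172.4
stop 0.88 [304. 176. 329. 210.] 615 315.0 193.1
knob 0.87 [310. 183. 328. 203.] 321 317.6 192.5
sample_stick 0.83 [208. 249. 253. 261.] 250 230.3 253.9
sample_stick 0.49 [247. 178. 277. 185.] 170 263.5 180.9
spanner 0.98 [197. 287. 302. 319.] 818 248.4 300.8
spanner 0.19 [303. 172. 328. 212.] 619 314.8 193.2
hex_key 0.48 [225. 122. 256. 132.] 63 240.7 129.5
die 0.53 [165. 230. 177. 244.] 145 170.5 237.5
side [ 0.2121 -0.5661  0.3919] [ 0.3942  0.8293 -0.3961] 390.62820131408944
cutter 0.61 [227. 160. 325. 249.] 3547 273.8 211.0
knife 0.57 [224. 159. 326. 250.] 3696 273.5 210.9
knife 0.56 [260. 160. 274. 197.] 411 266.8 179.3
stop 0.66 [269. 199. 301. 238.] 882 285.5 218.5
stop 0.57 [227. 159. 322. 249.] 3691 273.4 210.6
knob 0.71 [272. 200. 295. 234.] 327 285.4 209.8
sample_stick 0.65 [261. 161. 275. 198.] 366 266.8 180.0
sample_stick 0.42 [194. 200. 201. 224.] 119 197.5 211.9
sample_stick 0.41 [336. 205. 379. 234.] 317 354.7 217.5
spanner 0.55 [134. 203. 180. 260.] 514 158.6 231.4
marker 0.72 [332. 204. 377. 229.] 292 353.1 216.5
marker 0.33 [273. 203. 296. 219.] 303 285.1 209.6
hex_key 0.49 [317. 197. 324. 202.] 20 320.4 198.4
hex_key 0.37 [271. 200. 306. 233.] 834 285.4 218.4
die 0.71 [275. 201. 296. 220.] 344 285.4 209.5
die 0.64 [191. 182. 200. 191.] 57 196.8 186.8
1.0 [ 0.177  -0.4676  0.2313] [0.9837 0.1799 0.     0.    ] [0.3171 1.1364 0.1559] 0.08554819240262485
```

```bash
python3 - <<'E'
from h import *
t=cv2.imread("pics/top0.png");s=cv2.imread("pics/side0.png")
a=cv2.resize(t[110:330,150:370],(600,600),interpolation=cv2.INTER_CUBIC)
cv2.imwrite("pics/topc.png",a)
cv2.imwrite("pics/sidec.png",cv2.resize(s[140:270,120:390],(800,385),interpolation=cv2.INTER_CUBIC))
E
```

```text
(no output)
```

View pics/topc.png

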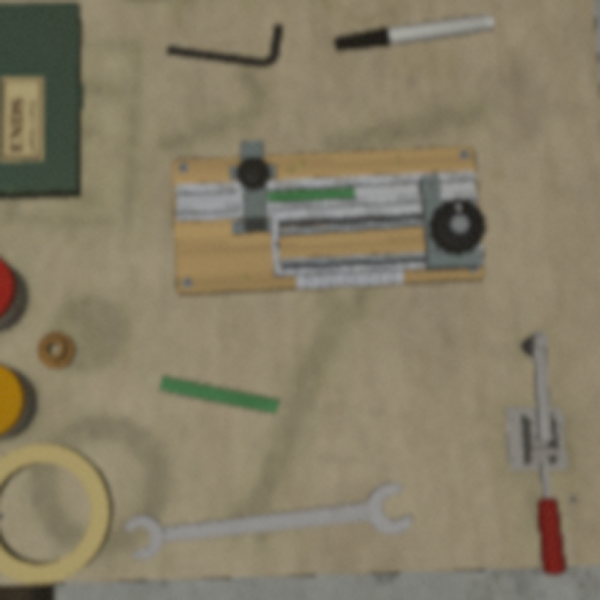

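View pics/sidec.png

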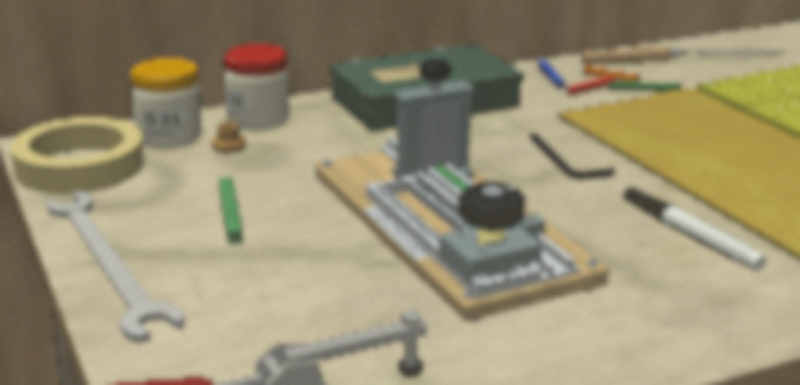

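The top view shows the cutter with the knob at crop (457,225). There are two green sticks. One lies in the trough at crop (311,195), full image (263,181). The other, longer one lies on the bench at crop (220,394), full image (230,254). The smaller one in the trough between stop and knife is the one meant. The crop is already enlarged enough to confirm this.

```bash
cat > m.py <<'E'
from h import *
from scipy.optimize import least_squares
np.set_printoptions(precision=4,suppress=True)
p=camera("top");s=camera("side")
c=np.array([[176,157],[474,148],[485,280],[179,294]])*220/600+[150,110]
L=[[.056,.125],[.056,-.125],[-.056,-.125],[-.056,.125]]
S=np.array([[337,160],[606,270],[470,312],[316,170]],float)
def W(q,x,y,z):
    C,S_=np.cos(q[2]),np.sin(q[2]);return np.array([q[0]+C*x-S_*y,q[1]+S_*x+C*y,z])
f=lambda q:np.concatenate([proj(p,W(q,*l,.018))-k for l,k in zip(L,c)])
r=least_squares(f,[.5,.05,0]);q=r.x;print("cutter",q,"res",r.fun)
# knob: fit projected cylinder bbox in both views
def bb(P,X):
    a=np.linspace(0,6.28,60)
    u=np.array([proj(P,[X[0]+.021*np.cos(t),X[1]+.021*np.sin(t),z]) for t in a for z in(.0585,.0775)])
    return np.r_[u.min(0),u.max(0)]
kt=silhouettes("knob",p)[0]["bbox"];ks=silhouettes("knob",s)[0]["bbox"]
print(kt,ks)
for nm,F in(("top",lambda X:bb(p,X)-kt),("side",lambda X:(bb(s,X)-ks)[:3]),("both",lambda X:np.r_[bb(p,X)-kt,(bb(s,X)-ks)[:3]])):
    r=least_squares(F,[.5,-.05],loss="soft_l1");X=r.x;print(nm,X,F(X))
    d=X-q[:2];C,Sn=np.cos(q[2]),np.sin(q[2]);print(" local",C*d[0]+Sn*d[1],-Sn*d[0]+C*d[1])
for st in silhouettes("sample_stick",p):
    b=st["bbox"];print("stick",b,atz(p,(b[0]+b[2])/2,(b[1]+b[3])/2,.031))
print("clamp tip",atz(p,345,236,.05),"clamp handle",atz(p,350,300,.03))
E
python3 m.py
```

```text
cutter [0.5704 0.1142 0.0152] res [-1.1419  0.2541  1.1595 -0.53    0.8896  0.3514 -0.8761 -0.1857]
[308.1, 182.8, 328.4, 204.7] [271.8, 200.7, 298.1, 220.1]
top [0.55   0.0182] [-0.5877  0.2377  0.5731 -0.2434]
 local -0.021830922406739978 -0.09566855527872097
side [0.5481 0.0123] [ 1.8888  0.1157 -1.7918]
 local -0.023798971335182415 -0.10156435323445448
both [0.5499 0.0175] [-0.2783  0.253   0.8884 -0.2285  1.4645 -1.0745 -2.3778]
 local -0.021889127513371798 -0.09632336288617865
stick [247.6, 177.8, 280.4, 184.9] [0.5879 0.129  0.031 ]
clamp tip [ 0.4617 -0.0367  0.05  ] clamp handle [ 0.3294 -0.0428  0.03  ]
```

Call:
drive_tool:
  increments:
    - [[23.3, 30.4, 0], [0, 0, 5.6], 1]
    - [[23.3, 30.4, 0], [0, 0, 5.6], 1]
    - [[23.3, 30.4, 0], [0, 0, 5.6], 1]
    - [[23.3, 30.4, 0], [0, 0, 5.6], 1]
    - [[23.3, 30.4, 0], [0, 0, 5.6], 1]
    - [[23.3, 30.4, 0], [0, 0, 5.6], 1]
    - [[23.3, 30.4, 0], [0, 0, 5.6], 1]
    - [[23.3, 30.4, 0], [0, 0, 5.6], 1]

```text
clock: 1.92
eef_pos: [0.3642, -0.2228, 0.2316]
tool_rot: [0.84, 0.543, 0.0, 0.0]
ft_force: [0.2, -1.4, -0.0]
grip_width: 0.0851
grasp_force: 0.0
```

Call:
drive_tool:
  increments:
    - [[23.3, 30.4, 0], [0, 0, 5.6], 1]
    - [[23.3, 30.4, 0], [0, 0, 5.6], 1]
    - [[23.3, 30.4, 0], [0, 0, 5.6], 1]
    - [[23.3, 30.4, 0], [0, 0, 5.6], 1]
    - [[23.3, 30.4, 0], [0, 0, 5.6], 1]
    - [[23.3, 30.4, 0], [0, 0, 5.6], 1]
    - [[23.3, 30.4, 0], [0, 0, 5.6], 1]
    - [[23.3, 30.4, 0], [0, 0, 5.6], 1]

```text
clock: 2.58
eef_pos: [0.5507, 0.0206, 0.2314]
tool_rot: [0.569, 0.822, 0.0, 0.0]
ft_force: [0.8, -0.5, 0.4]
grip_width: 0.0855
grasp_force: 0.0
```

Call:
drive_tool:
  increments:
    - [[0, 0, -20], [0, 0, 0], 1]
    - [[0, 0, -20], [0, 0, 0], 1]
    - [[0, 0, -20], [0, 0, 0], 1]
    - [[0, 0, -20], [0, 0, 0], 1]
    - [[0, 0, -20], [0, 0, 0], 1]
    - [[0, 0, 0], [0, 0, 0], 1]
    - [[0, 0, 0], [0, 0, 0], 1]

```text
clock: 3.17
eef_pos: [0.5488, 0.0188, 0.1304]
tool_rot: [0.571, 0.821, -0.001, -0.001]
ft_force: [0.2, 0.7, 0.7]
grip_width: 0.0856
grasp_force: 0.0
```

```bash
python3 - <<'E'
from h import *
s=camera("side");o=get_obs();print(o["eef_pos"],o["joint_pos"],o["ft_force"])
im=s["image"][:,:,::-1].copy()
print(proj(s,o["eef_pos"]),proj(s,[.55,.0175,.0775]))
cv2.imwrite("pics/s1.png",cv2.resize(im[100:260,200:380],(675,600),interpolation=cv2.INTER_CUBIC))
for k in silhouettes("knob",s)[:2]:print(k["conf"],k["bbox"])
E
```

```text
[0.54995126 0.01875428 0.13178581] [ 3.40888558e-02  4.00314537e-01 -3.64389291e-02  1.13408040e+00
 -6.39528167e-07  1.25010968e+00] [ 0.44241311  0.29465145 -0.51888926]
[285.466061   177.31312474] [284.65465118 204.20618988]
0.52 [273.5, 200.4, 295.1, 218.2]
```

View pics/s1.png

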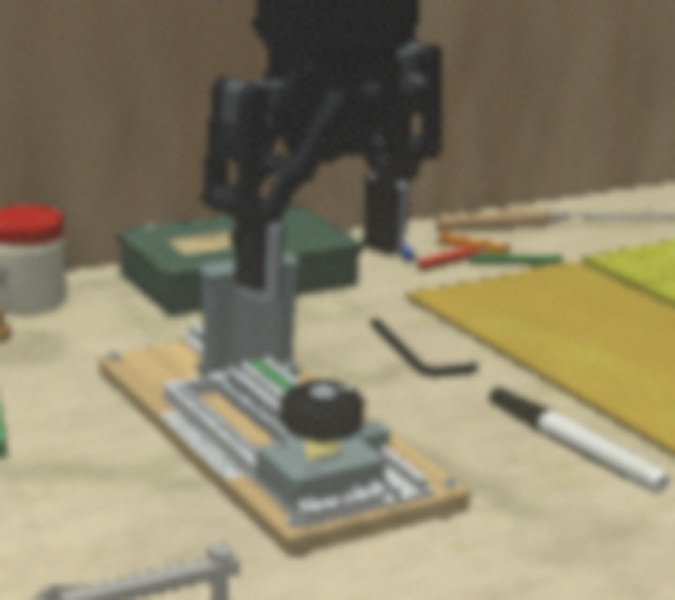

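Call:
drive_tool:
  increments:
    - [[0, -0.5, -20], [0, 0, 0], 1]
    - [[0, -0.5, -20], [0, 0, 0], 1]
    - [[0, 0, -20], [0, 0, 0], 1]
    - [[0, 0, -15], [0, 0, 0], 1]
    - [[0, 0, -10], [0, 0, 0], 1]
    - [[0, 0, 0], [0, 0, 0], 1]
    - [[0, 0, 0], [0, 0, 0], 1]

```text
clock: 3.85
eef_pos: [0.5504, 0.0178, 0.0472]
tool_rot: [0.571, 0.821, 0.0, 0.0]
ft_force: [0.6, 0.4, 0.2]
grip_width: 0.0856
grasp_force: 0.0
```

Call:
drive_tool:
  increments:
    - [[0, 0, 0], [0, 0, 0], 0.6]
    - [[0, 0, 0], [0, 0, 0], 0.55]
    - [[0, 0, 0], [0, 0, 0], 0.53]
    - [[0, 0, 0], [0, 0, 0], 0.52]
    - [[0, 0, 0], [0, 0, 0], 0.52]
    - [[0, 0, 0], [0, 0, 0], 0.52]

```text
clock: 4.35
eef_pos: [0.5514, 0.018, 0.0474]
tool_rot: [0.571, 0.821, 0.001, 0.001]
ft_force: [3.0, 1.4, 2.4]
grip_width: 0.0443
grasp_force: 1.5
```

Call:
drive_tool:
  increments:
    - [[0.9, 0.3, 0], [0, 0, 0], 0.52]
    - [[0, 0, 0], [0, 0, 0], 0.48]
    - [[0, 0, 0], [0, 0, 0], 0.4]
    - [[0, 0, 0], [0, 0, 0], 0.2]
    - [[0, 0, 0], [0, 0, 0], 0]
    - [[0, 0, 0], [0, 0, 0], 0]
    - [[0, 0, 0], [0, 0, 0], 0]

```text
clock: 4.93
eef_pos: [0.5525, 0.0185, 0.0475]
tool_rot: [0.571, 0.821, 0.001, 0.001]
ft_force: [3.3, 2.3, 5.3]
grip_width: 0.0405
grasp_force: 59.8
```

Call:
drive_tool:
  increments:
    - [[0, 0, 0], [0, 0, 3], 0]
    - [[0, 0, 0], [0, 0, 3], 0]
    - [[0, 0, 0], [0, 0, 3], 0]
    - [[0, 0, 0], [0, 0, 3], 0]
    - [[0, 0, 0], [0, 0, 3], 0]
    - [[0, 0, 0], [0, 0, 0], 0]

```text
clock: 5.43
eef_pos: [0.5529, 0.0167, 0.0475]
tool_rot: [0.459, 0.888, -0.0, 0.003]
ft_force: [4.4, -2.8, 4.5]
grip_width: 0.0403
grasp_force: 59.9
```

```bash
python3 - <<'E'
from h import *
o=get_obs();print(o["eef_pos"],o["tool_rot"],o["ft_force"],o["ft_torque"],o["grip_width"])
E
```

```text
[0.55288872 0.01665749 0.04745746] [ 4.59016604e-01  8.88423675e-01 -1.65208245e-04  2.66519156e-03] [ 4.39880738 -2.83339059  4.51306226] [-0.54975709 -0.95479506  0.09777091] 0.040340493443172344
```

Call:
drive_tool:
  increments:
    - [[0, 0, 0], [0, 0, 5], 0]
    - [[0, 0, 0], [0, 0, 5], 0]
    - [[0, 0, 0], [0, 0, 5], 0]
    - [[0, 0, 0], [0, 0, 5], 0]
    - [[0, 0, 0], [0, 0, 5], 0]
    - [[0, 0, 0], [0, 0, 5], 0]

```text
clock: 5.93
eef_pos: [0.5534, 0.0163, 0.0475]
tool_rot: [0.213, 0.977, -0.001, 0.003]
ft_force: [5.5, -4.2, 4.2]
grip_width: 0.0406
grasp_force: 59.9
```

Call:
drive_tool:
  increments:
    - [[0, 0, 0], [0, 0, 5], 0]
    - [[0, 0, 0], [0, 0, 5], 0]
    - [[0, 0, 0], [0, 0, 5], 0]
    - [[0, 0, 0], [0, 0, 5], 0]
    - [[0, 0, 0], [0, 0, 5], 0]
    - [[0, 0, 0], [0, 0, 3], 0]
    - [[0, 0, 0], [0, 0, 0], 0]
    - [[0, 0, 0], [0, 0, 0], 0]

```text
clock: 6.6
eef_pos: [0.5535, 0.0169, 0.0475]
tool_rot: [-0.029, 1.0, -0.001, 0.003]
ft_force: [6.7, -2.8, 3.5]
grip_width: 0.0405
grasp_force: 60.0
```

```bash
cat > o.py <<'E'
from h import *
from scipy.spatial.transform import Rotation as R
np.set_printoptions(precision=4,suppress=True)
o=get_obs();y=R.from_quat(o["tool_rot"]).as_matrix()[:,1];print(o["clock"],o["eef_pos"],"yaw",np.degrees(np.arctan2(y[1],y[0])),"F",o["ft_force"],"T",o["ft_torque"],o["grip_width"],o["joint_pos"])
E
python3 o.py
```

```text
6.6 [0.5535 0.0169 0.0475] yaw 93.28189529782732 F [ 6.6836 -2.813   3.4702] T [-0.2836 -1.194   0.0458] 0.040453033571324425 [ 0.0318  0.4866 -0.1442  0.9345 -0.0022 -0.0255]
```

Call:
drive_tool:
  increments:
    - [[1, 0, 0], [0, 0, 0], 0]
    - [[0, 3, 0], [0, 0, 0], 0]
    - [[0, 4, 0], [0, 0, 0], 0]
    - [[0, 4, 0], [0, 0, 0], 0]
    - [[0, 4, 0], [0, 0, 0], 0]
    - [[0, 4, 0], [0, 0, 0], 0]
    - [[0, 1, 0], [0, 0, 0], 0]
    - [[0, 0, 0], [0, 0, 0], 0]

```text
clock: 7.27
eef_pos: [0.553, 0.0368, 0.0474]
tool_rot: [-0.029, 1.0, -0.001, 0.001]
ft_force: [3.0, -2.7, 6.0]
grip_width: 0.0405
grasp_force: 60.3
```

```bash
python3 o.py; python3 - <<'E'
from h import *
t=camera("top")
cv2.imwrite("pics/t2.png",cv2.resize(t["image"][150:230,200:340,::-1],(800,457),interpolation=cv2.INTER_CUBIC))
E
```

```text
7.2667 [0.553  0.0368 0.0474] yaw 93.26730436851501 F [ 2.9967 -2.6668  5.9834] T [-0.4251 -0.4852 -0.0129] 0.04046111259451776 [ 0.068   0.4894 -0.1395  0.9391 -0.0028  0.0109]
```

View pics/t2.png

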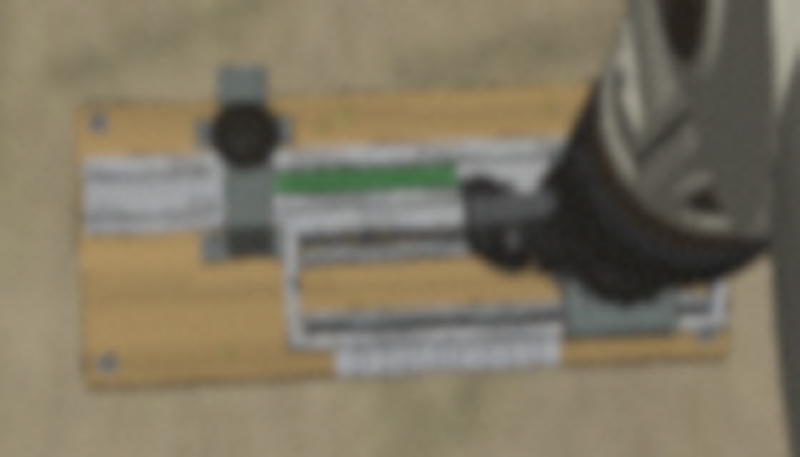

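The stop now slides with the fingers. The saddle is at crop (620,310), and the stick lies in the trough with its right end at crop (455,175). Next I continue gently.

Call:
drive_tool:
  increments:
    - [[-0.1, 4, 0], [0, 0, 0], 0]
    - [[-0.1, 4, 0], [0, 0, 0], 0]
    - [[-0.1, 4, 0], [0, 0, 0], 0]
    - [[-0.1, 4, 0], [0, 0, 0], 0]
    - [[-0.1, 4, 0], [0, 0, 0], 0]
    - [[-0.1, 3, 0], [0, 0, 0], 0]
    - [[0, 0, 0], [0, 0, 0], 0]

```text
clock: 7.9
eef_pos: [0.5524, 0.0596, 0.0474]
tool_rot: [-0.028, 1.0, -0.002, 0.001]
ft_force: [3.3, -4.7, 6.6]
grip_width: 0.0403
grasp_force: 60.4
```

Call:
drive_tool:
  increments:
    - [[0, 0.5, 0], [0, 0, 0], 0]
    - [[0, 0.5, 0], [0, 0, 0], 0]
    - [[0, 0.5, 0], [0, 0, 0], 0]
    - [[0, 0.5, 0], [0, 0, 0], 0]

```text
clock: 8.23
eef_pos: [0.5524, 0.0613, 0.0474]
tool_rot: [-0.028, 1.0, -0.002, 0.001]
ft_force: [2.5, -4.6, 6.2]
grip_width: 0.0402
grasp_force: 60.3
```

Call:
drive_tool:
  increments:
    - [[0, 0.5, 0], [0, 0, 0], 0]
    - [[0, 0.5, 0], [0, 0, 0], 0]
    - [[0, 0.5, 0], [0, 0, 0], 0]
    - [[0, 0.5, 0], [0, 0, 0], 0]

```text
clock: 8.57
eef_pos: [0.5523, 0.0632, 0.0474]
tool_rot: [-0.028, 1.0, -0.002, 0.001]
ft_force: [3.4, -5.2, 7.5]
grip_width: 0.04
grasp_force: 60.3
```

Call:
drive_tool:
  increments:
    - [[0, 1, 0], [0, 0, 0], 0]
    - [[0, 1, 0], [0, 0, 0], 0]
    - [[0, 1, 0], [0, 0, 0], 0]
    - [[0, 0.5, 0], [0, 0, 0], 0]

```text
clock: 8.9
eef_pos: [0.5522, 0.0665, 0.0474]
tool_rot: [-0.028, 1.0, -0.002, 0.001]
ft_force: [2.0, -5.6, 7.2]
grip_width: 0.0402
grasp_force: 60.3
```

Call:
drive_tool:
  increments:
    - [[0, 0.5, 0], [0, 0, 0], 0]
    - [[0, 0.5, 0], [0, 0, 0], 0]
    - [[0, 0.5, 0], [0, 0, 0], 0]
    - [[0, 0.5, 0], [0, 0, 0], 0]

```text
clock: 9.23
eef_pos: [0.5522, 0.0684, 0.0474]
tool_rot: [-0.028, 1.0, -0.002, 0.001]
ft_force: [2.2, -5.3, 7.7]
grip_width: 0.0405
grasp_force: 60.3
```

```bash
python3 o.py; python3 - <<'E'
from h import *
t=camera("top")
for st in silhouettes("sample_stick",t)[:2]:print(st["conf"],st["bbox"])
cv2.imwrite("pics/t3.png",cv2.resize(t["image"][160:220,210:310,::-1],(800,480),interpolation=cv2.INTER_CUBIC))
E
```

```text
9.2333 [0.5522 0.0684 0.0474] yaw 93.23154156087543 F [ 2.1545 -5.2943  7.6706] T [-0.8516 -0.4466  0.0366] 0.04053455544042281 [ 0.1256  0.4935 -0.1324  0.9428 -0.0044  0.0692]
0.69 [247.2, 179.0, 278.3, 181.8]
0.54 [208.6, 248.4, 252.9, 260.6]
```

View pics/t3.png

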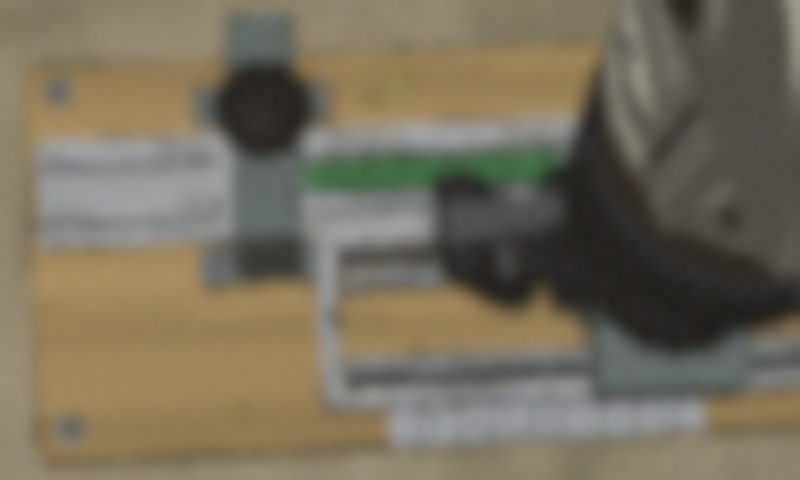

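The stick is still short of the tongue: its right end is at about crop (560,160), and the saddle front is at 597. I keep creeping forward.

Call:
drive_tool:
  increments:
    - [[0, 0.5, 0], [0, 0, 0], 0]
    - [[0, 0.5, 0], [0, 0, 0], 0]
    - [[0, 0.5, 0], [0, 0, 0], 0]
    - [[0, 0.5, 0], [0, 0, 0], 0]

```text
clock: 9.67
eef_pos: [0.5522, 0.0703, 0.0474]
tool_rot: [-0.028, 1.0, -0.002, 0.001]
ft_force: [2.7, -5.0, 7.7]
grip_width: 0.0401
grasp_force: 60.3
```

Call:
drive_tool:
  increments:
    - [[0, 0.5, 0], [0, 0, 0], 0]
    - [[0, 0.5, 0], [0, 0, 0], 0]
    - [[0, 0.5, 0], [0, 0, 0], 0]

```text
clock: 9.92
eef_pos: [0.5521, 0.0717, 0.0474]
tool_rot: [-0.028, 1.0, -0.002, 0.001]
ft_force: [2.6, -5.6, 7.8]
grip_width: 0.0404
grasp_force: 60.3
```

Call:
drive_tool:
  increments:
    - [[0, 0.5, 0], [0, 0, 0], 0]
    - [[0, 0.5, 0], [0, 0, 0], 0]
    - [[0, 0.5, 0], [0, 0, 0], 0]

```text
clock: 10.17
eef_pos: [0.5521, 0.0731, 0.0474]
tool_rot: [-0.028, 1.0, -0.002, 0.001]
ft_force: [2.5, -6.0, 7.8]
grip_width: 0.0402
grasp_force: 60.3
```

Call:
drive_tool:
  increments:
    - [[0, 0.5, 0], [0, 0, 0], 0]
    - [[0, 0.5, 0], [0, 0, 0], 0]
    - [[0, 0.5, 0], [0, 0, 0], 0]

```text
clock: 10.42
eef_pos: [0.552, 0.0746, 0.0474]
tool_rot: [-0.028, 1.0, -0.002, 0.001]
ft_force: [1.9, -6.7, 7.5]
grip_width: 0.0403
grasp_force: 60.3
```

Call:
drive_tool:
  increments:
    - [[0, 0.5, 0], [0, 0, 0], 0]
    - [[0, 0.5, 0], [0, 0, 0], 0]
    - [[0, 0.5, 0], [0, 0, 0], 0]

```text
clock: 10.67
eef_pos: [0.552, 0.0761, 0.0474]
tool_rot: [-0.028, 1.0, -0.002, 0.001]
ft_force: [2.0, -5.4, 7.1]
grip_width: 0.0405
grasp_force: 60.3
```

Call:
drive_tool:
  increments:
    - [[0, 0.5, 0], [0, 0, 0], 0]
    - [[0, 0.5, 0], [0, 0, 0], 0]
    - [[0, 0.5, 0], [0, 0, 0], 0]

```text
clock: 10.92
eef_pos: [0.552, 0.0776, 0.0474]
tool_rot: [-0.028, 1.0, -0.002, 0.001]
ft_force: [1.3, -6.5, 7.8]
grip_width: 0.0405
grasp_force: 60.3
```

Call:
drive_tool:
  increments:
    - [[0, 0.5, 0], [0, 0, 0], 0]
    - [[0, 0.5, 0], [0, 0, 0], 0]
    - [[0, 0.5, 0], [0, 0, 0], 0]

```text
clock: 11.17
eef_pos: [0.5519, 0.079, 0.0474]
tool_rot: [-0.028, 1.0, -0.002, 0.001]
ft_force: [1.1, -5.4, 9.0]
grip_width: 0.0409
grasp_force: 60.3
```

Call:
drive_tool:
  increments:
    - [[0, 0.5, 0], [0, 0, 0], 0]
    - [[0, 0.5, 0], [0, 0, 0], 0]
    - [[0, 0.5, 0], [0, 0, 0], 0]

```text
clock: 11.42
eef_pos: [0.5519, 0.08, 0.0474]
tool_rot: [-0.028, 1.0, -0.003, 0.001]
ft_force: [1.9, -8.4, 8.5]
grip_width: 0.0406
grasp_force: 60.5
```

Call:
drive_tool:
  increments:
    - [[0, 0.4, 0], [0, 0, 0], 0]
    - [[0, 0, 0], [0, 0, 0], 0]

```text
clock: 11.58
eef_pos: [0.5519, 0.0799, 0.0474]
tool_rot: [-0.028, 1.0, -0.003, 0.001]
ft_force: [1.7, -9.0, 8.5]
grip_width: 0.0405
grasp_force: 60.5
```

Call:
drive_tool:
  increments:
    - [[0, 0.3, 0], [0, 0, 0], 0]
    - [[0, 0, 0], [0, 0, 0], 0]
    - [[0, 0, 0], [0, 0, 0], 0]
    - [[0, 0, 0], [0, 0, 0], 0]
    - [[0, 0, 0], [0, 0, 0], 0]
    - [[0, 0, 0], [0, 0, 0], 0]
    - [[0, 0, 0], [0, 0, 0], 0]

```text
clock: 12.17
eef_pos: [0.5519, 0.0799, 0.0474]
tool_rot: [-0.028, 1.0, -0.004, 0.001]
ft_force: [1.8, -9.4, 8.5]
grip_width: 0.0401
grasp_force: 60.5
```

```bash
python3 o.py; python3 - <<'E'
from h import *
t=camera("top")
for st in silhouettes("sample_stick",t)[:2]:print(st["conf"],st["bbox"])
cv2.imwrite("pics/t4.png",cv2.resize(t["image"][160:220,210:310,::-1],(800,480),interpolation=cv2.INTER_CUBIC))
E
```

```text
12.1667 [0.5519 0.0799 0.0474] yaw 93.16089831255609 F [ 1.8391 -9.358   8.5261] T [-1.5497 -0.3363  0.016 ] 0.04010763726996441 [ 0.1478  0.4964 -0.1276  0.9459 -0.0073  0.0927]
0.61 [208.9, 248.7, 253.7, 261.2]
0.57 [247.6, 182.1, 269.9, 182.3]
```

View pics/t4.png

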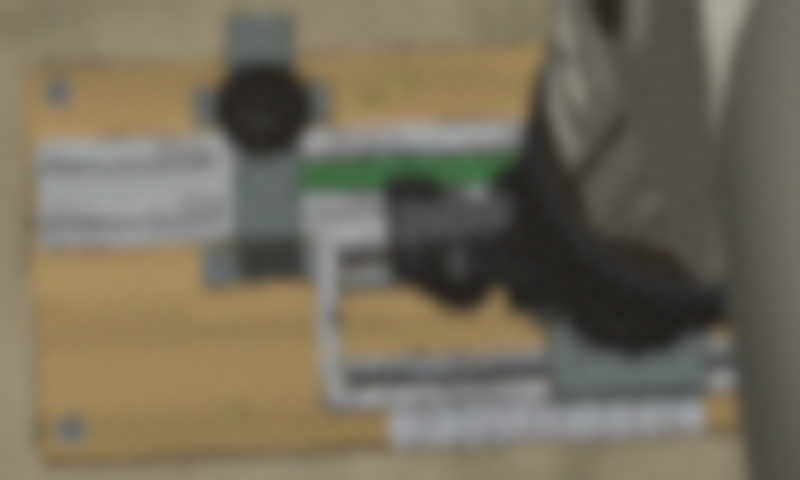

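The stick has moved home under the knife frame (left end now at crop 298), and the push force is steady. I now tighten in stages and watch Fy.

Call:
drive_tool:
  increments:
    - [[0, 0, 0], [0, 0, -3], 0]
    - [[0, 0, 0], [0, 0, -4], 0]
    - [[0, 0, 0], [0, 0, -4], 0]
    - [[0, 0, 0], [0, 0, -4], 0]

```text
clock: 12.6
eef_pos: [0.5519, 0.0797, 0.0474]
tool_rot: [0.105, 0.995, -0.004, 0.001]
ft_force: [2.3, -10.4, 8.5]
grip_width: 0.0402
grasp_force: 60.4
```

Call:
drive_tool:
  increments:
    - [[0, 0, 0], [0, 0, -3], 0]
    - [[0, 0, 0], [0, 0, -3], 0]
    - [[0, 0, 0], [0, 0, -3], 0]

```text
clock: 12.85
eef_pos: [0.5519, 0.0795, 0.0474]
tool_rot: [0.182, 0.983, -0.004, 0.002]
ft_force: [1.5, -11.1, 8.0]
grip_width: 0.0403
grasp_force: 60.5
```

Call:
drive_tool:
  increments:
    - [[0, -0.1, 0], [0, 0, -4], 0]
    - [[0, -0.1, 0], [0, 0, -4], 0]
    - [[0, 0, 0], [0, 0, -4], 0]

```text
clock: 13.1
eef_pos: [0.5517, 0.0792, 0.0474]
tool_rot: [0.284, 0.959, -0.004, 0.002]
ft_force: [1.6, -10.9, 9.2]
grip_width: 0.0406
grasp_force: 60.4
```

Call:
drive_tool:
  increments:
    - [[0, 0, 0], [0, 0, -4], 0]
    - [[0, 0, 0], [0, 0, -4], 0]
    - [[0, 0, 0], [0, 0, -4], 0]
    - [[0, 0, 0], [0, 0, -4], 0]

```text
clock: 13.43
eef_pos: [0.5515, 0.0789, 0.0474]
tool_rot: [0.414, 0.91, -0.004, 0.003]
ft_force: [0.5, -12.0, 10.4]
grip_width: 0.0402
grasp_force: 60.6
```

```bash
python3 o.py
```

```text
13.4333 [0.5515 0.0789 0.0474] yaw 41.04346755903692 F [  0.5466 -12.0451  10.4047] T [-2.2343 -0.2582  0.6529] 0.04022688171141988 [ 0.1472  0.4961 -0.128   0.9465 -0.0093  1.0016]
```

Call:
drive_tool:
  increments:
    - [[0, -0.1, 0], [0, 0, -4], 0]
    - [[0, -0.1, 0], [0, 0, -4], 0]
    - [[0, -0.1, 0], [0, 0, -4], 0]
    - [[0, 0, 0], [0, 0, -4], 0]
    - [[0, 0, 0], [0, 0, 0], 0]

```text
clock: 13.85
eef_pos: [0.5512, 0.0787, 0.0474]
tool_rot: [0.537, 0.843, -0.003, 0.003]
ft_force: [0.4, -10.4, 9.7]
grip_width: 0.0405
grasp_force: 60.6
```

```bash
python3 o.py
```

```text
13.85 [0.5512 0.0787 0.0474] yaw 24.988792513689674 F [  0.3696 -10.3967   9.7403] T [-1.8958 -0.2221 -0.2308] 0.040503143758279556 [ 0.1466  0.496  -0.1284  0.9469 -0.0087  1.2813]
```

Call:
drive_tool:
  increments:
    - [[0, -1, 0], [0, 0, 0], 0]
    - [[0, -1, 0], [0, 0, 0], 0]
    - [[0, -0.8, 0], [0, 0, 0], 0]
    - [[0, 0, 0], [0, 0, 0], 0]
    - [[0, 0, 0], [0, 0, 0], 0]

```text
clock: 14.27
eef_pos: [0.5512, 0.0787, 0.0474]
tool_rot: [0.536, 0.844, -0.001, 0.001]
ft_force: [-0.6, -3.7, 9.9]
grip_width: 0.0404
grasp_force: 60.5
```

Call:
drive_tool:
  increments:
    - [[0, -1, 0], [0, 0, 0], 0]
    - [[0, -1, 0], [0, 0, 0], 0]
    - [[0, 0, 0], [0, 0, 0], 0]
    - [[0, 0, 0], [0, 0, 0], 0]

```text
clock: 14.6
eef_pos: [0.5512, 0.0787, 0.0474]
tool_rot: [0.535, 0.845, 0.001, 0.0]
ft_force: [0.4, 0.9, 8.6]
grip_width: 0.0404
grasp_force: 60.4
```

```bash
python3 o.py
```

```text
14.6 [0.5512 0.0787 0.0474] yaw 25.298188614716423 F [0.3935 0.8578 8.6166] T [ 0.4116 -0.0844 -0.2337] 0.040415883469882695 [ 0.1414  0.4951 -0.1299  0.945   0.0007  1.2707]
```

Call:
drive_tool:
  increments:
    - [[0, -1.5, 0], [0, 0, 0], 0]
    - [[0, -1.5, 0], [0, 0, 0], 0]
    - [[0, 0, 0], [0, 0, 0], 0]
    - [[0, 0, 0], [0, 0, 0], 0]

```text
clock: 14.93
eef_pos: [0.5512, 0.0785, 0.0474]
tool_rot: [0.534, 0.845, 0.003, -0.001]
ft_force: [0.0, 9.4, 7.6]
grip_width: 0.0401
grasp_force: 60.4
```

Call:
drive_tool:
  increments:
    - [[0, 1.5, 0], [0, 0, 0], 0]
    - [[0, 1.3, 0], [0, 0, 0], 0]
    - [[0, 0, 1], [0, 0, 0], 0]
    - [[0, 0, 1], [0, 0, 0], 0]
    - [[0, 0, 0], [0, 0, 0], 0]

```text
clock: 15.35
eef_pos: [0.5511, 0.0787, 0.0475]
tool_rot: [0.535, 0.845, 0.0, -0.0]
ft_force: [4.3, 2.6, -3.1]
grip_width: 0.04
grasp_force: 61.8
```

Call:
drive_tool:
  increments:
    - [[0, 0, 0], [0, 0, 0], 0.6]
    - [[0, 0, 0], [0, 0, 0], 0.8]
    - [[0, 0, 0], [0, 0, 0], 0.9]
    - [[0, 0, 0], [0, 0, 0], 0.9]
    - [[0, 0, 0], [0, 0, 0], 0.9]
    - [[0, 0, 0], [0, 0, 0], 0.9]

```text
clock: 15.85
eef_pos: [0.5508, 0.0781, 0.0483]
tool_rot: [0.535, 0.845, -0.0, -0.0]
ft_force: [-0.1, -0.5, -0.4]
grip_width: 0.0767
grasp_force: 0.0
```

Call:
drive_tool:
  increments:
    - [[0, 0, 10], [0, 0, 0], 0.9]
    - [[0, 0, 20], [0, 0, 0], 0.9]
    - [[0, 0, 30], [0, 0, 0], 0.9]
    - [[0, 0, 30], [0, 0, 0], 0.9]
    - [[0, 0, 30], [0, 0, 0], 0.9]
    - [[0, -30, 20], [0, 0, 0], 0.9]
    - [[0, -40, 0], [0, 0, 0], 0.9]
    - [[0, -40, 0], [0, 0, 0], 0.9]

```text
clock: 16.52
eef_pos: [0.5525, -0.0321, 0.1917]
tool_rot: [0.534, 0.846, 0.001, 0.003]
ft_force: [-0.8, 0.2, 0.1]
grip_width: 0.0772
grasp_force: 0.0
```

Call:
drive_tool:
  increments:
    - [[-10, -40, 0], [0, 0, 0], 0.9]
    - [[-10, -40, 0], [0, 0, 0], 0.9]
    - [[-10, -40, 0], [0, 0, 0], 0.9]
    - [[-10, -40, 0], [0, 0, 0], 0.9]
    - [[-10, -40, 0], [0, 0, 0], 0.9]
    - [[-10, -40, 0], [0, 0, 0], 0.9]
    - [[0, 0, 0], [0, 0, 0], 0.9]
    - [[0, 0, 0], [0, 0, 0], 0.9]

```text
clock: 17.18
eef_pos: [0.4901, -0.2741, 0.189]
tool_rot: [0.537, 0.844, 0.0, 0.0]
ft_force: [0.9, 1.1, -0.1]
grip_width: 0.0767
grasp_force: 0.0
```

```bash
python3 o.py; python3 - <<'E'
from h import *
t=camera("top");s=camera("side")
a=cv2.resize(t["image"][150:225,205:335,::-1],(780,450),interpolation=cv2.INTER_CUBIC)
cv2.imwrite("pics/t5.png",a)
for n,P in(("t",t),("s",s)):
  for st in silhouettes("sample_stick",P)[:3]:print(n,st["conf"],st["bbox"])
E
```

```text
17.1833 [ 0.4901 -0.2741  0.189 ] yaw 25.044157652991075 F [ 0.8569  1.0922 -0.1443] T [ 0.0358  0.0153 -0.0629] 0.0767417496155027 [-0.51    0.3823  0.0916  1.2795  0.0001  0.6237]
t 0.68 [210.1, 248.9, 250.9, 260.1]
```

View pics/t5.png

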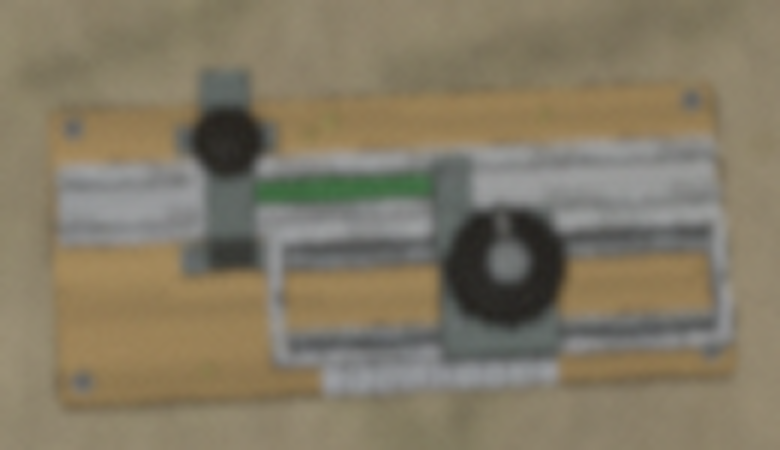

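The stick sits between the tongue arm (crop 435,185) and the knife frame (255,190) with no visible gap. The knob's white mark (501,222) points almost where it did at the start, about 0.1 rad off. The robot is clear, so I hand in.

```bash
python3 -c "
from workcell import *
print(job_done())"
```

```text
the job is handed in; nothing more can be done
None
```

I handed the job in at about 17 s on the clock: the knob was broken loose and backed off about 73°, the stop was slid up until it pressed the stick on the knife at roughly 5 N, and the knob was turned back to within about 0.1 rad of where it was; the stop then held against a 9 N pull, the gripper was clear, and the judge gave no verdict.

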